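Seat the sight-glass retainer with a two-pin spanner

TASK

Tighten the brass retainer ring of the steel sight glass with the red-handled two-pin spanner: fit its pins into the ring's two holes, pressing only gently while you feel for them, and turn the ring clockwise until it is fully home against its stop. Stop there, without forcing it (the gasket must not be crushed, nor the glass twisted along), then stand the spanner back upright in the slot of its wooden rest and leave everything else where it is.

Things in the scene. Friction and masses are not known exactly. Their poses are not given: they have to be found in the camera images.
- spanner: Loose two-pin spanner, 160 g, starts upright in the rest. Origin midway between its pin tips, z up the handle; a half turn about z looks the same. Steel pins 5 mm thick at y = +24 and -24 mm, z = 0 to 10. Dark bridge 20 (x) by 62 (y) mm, z = 10 to 22. Neck 14 mm thick to z = 40. Red flat handle 14 mm thick (x), 46 wide (y), z = 40 to 76: grip across the 14 mm at about z = 58.
- rest: Fixed dark wooden rest, 50 (x) by 96 (y) by 14 mm high, origin under its centre, standing on the worktop. A slot in its top, 12 mm wide in x, 62 mm long in y, 12 mm deep, takes both pins; the bridge then rests on its top (spanner origin 4 mm above the worktop).
- slot (a point): Centre of the slot's mouth in the rest's top, 14 mm above the worktop; axes as rest.
- housing: Fixed round steel sight glass, origin under its centre on the worktop, z up. Foot 116 mm diameter, 6 mm high; body 92 mm diameter, rim at z = 50 mm round a bore of 76 mm diameter; two pipe stubs reach to y = +79 and -79 mm at z = 20 mm. The brass retainer ring lies in the bore.
- ring_top (a point): On the housing's axis, level with the unloaded brass ring's top (46 mm above the worktop); axes as housing. Ring 69 mm outer, 30 mm inner diameter; two holes across from each other, 8 mm diameter, 7.5 mm deep, 24 mm from the axis. The ring's angle is not measured: the line through its holes starts within 0.36 rad of the housing's y axis, either way (look or feel for it).
- retainer (a joint): Turn of the brass ring relative to the glass under it, rad: grows as the ring turns clockwise seen from above, starts between 0 and 0.3, hard stop (home) at 0.9. It turns against friction of 0.1 to 0.2 N m; at the stop the torque rises steeply.
- gasket (a joint): How far ring and glass are pressed down into the gasket, m: 0 unloaded; springy, about 2.5 mm per 6 N (yielding begins at about 1 N), bottoms at 6.5 mm; crushed beyond 6 mm (about 16 N). It springs back.
- window (a joint): Twist of the glass and its seal in the housing, rad, clockwise positive; 0 at the start. Sticks up to about 0.7 N m, then slips along with an overtightened ring and does not return.
- grey_bung: Bystander: grey tapered rubber bung, 48 mm wide, 34 mm high, origin under its centre.
- stopper: Bystander: brass-coloured bottle stopper, 42 mm wide, 38 mm high, origin under its centre.
- cork: Bystander: upright cork, 24 mm diameter, 44 mm high, origin under its centre.
- ramekin: Bystander: white ramekin with crackers, 69 mm wide, 39 mm high, origin under its centre.
- foil_tool: Bystander: dark red foil cutter lying flat, 35 by 64 by 16 mm, origin under its centre.
- capsule: Bystander: dark red foil capsule, 33 mm wide, 51 mm high, origin under its centre.
There are look-alikes about, which are no part of the job. Of the things like the rest, leave any that is green; of the rest the smaller one is meant.

How it is judged:
By the outcome, as a careful person would: the job done as asked, in the order asked, and still so for the second after the job is handed in, with the robot touching nothing.
It also fails if it takes over 72 s, if anything falls off the work surface, if the arm or the gripper's body presses on something with over 40 N, if the wrist force passes 120 N, or if a joint passes its speed limit or range.

ROBOT

A 6-joint arm with a two-finger parallel gripper is mounted at the origin on a cart in front of the work surface, level with it; the furniture and walls round the work are solid. World frame = base frame: x ahead of the robot, y to its left, z up, the work surface at z = 0. Lengths are in mm, angles in rad, forces in N, time in s.
With the tool pointing down it reaches from about 400 to 825 mm from the base axis. Payload 7 kg.
Tool frame: the origin (TCP) lies on the centre line of the jaws, within the pads' length; the fingertips stand 19 mm ahead of it and the grasp point (between the pads) is the TCP (manip.nose_length is the distance from the TCP to the fingertips, in mm); z points along the fingers, y is the line along which they close (so a half turn about z gives the same grasp; the last joint's range is limited). The gripper opens to 88 mm and grips with 3 to 60 N. Pads are 19 mm wide; open, the fingers measure 130 mm over their backs; the gripper's body (78 mm by 193 mm) begins 47 mm behind the grasp point.
Start: joints at [-0.948, 0.359, 0.012, 0, -1.224, -0.288], TCP at [221.765, -637.507, 245.561] pointing down, gripper open.
Joint ranges: [-3.07, 3.07], [-1.43, 2.12], [-1.02, 1.25], [-3.03, 1.67], [-3.05, -0], [-3.03, 3.03]. Speed limits (rad/s): [2.39, 2.39, 3.01, 3.14, 3.14, 3.14].

INTERFACE

Orientations are given as a unit quaternion [x, y, z, w].
In Python, from rig import manip gives the robot as it stands. The module is installed in compiled form; this text tells all that it offers.
- The arm moves only by the tool play_rows, never from a script. Its arguments are lists of equal length, an entry for each row: "dp": the shift along the tool's x, y, z in mm, a list of three; "roll": the turn about the tool's z in rad. A call has 1 to 8 rows; each row is the pose to reach, as a shift and turn from the pose commanded when the call began, along the tool's axes at that moment; what a row does not reach only later rows make up. A row lasts 1/8 s, in which the tool goes at most 62.5 mm and 10.7 degrees, less where a joint would pass 70% of its speed; a pose out of reach is approached as far as the arm can. A call with a gripper value outside its range is refused whole. "jaw" is the opening, from -1 (shut) to 1 (fully open), set as the call begins (left out, the last holds). The fingers move at their own pace and stop on an object; "grip_force" is the grip in N (left out, the last holds). Time passes only in rows, so rows that repeat a pose let the fingers close. It gives the time, the measured TCP pose, the force, the opening and the grip force at its end, in the units of the state.
- manip.state(): the state, without advancing time (a new reading comes with each control period).
- manip.snapshot(name): name is "scene" or "side" or "wrist"; returns a dict with "color" (480x640x3 uint8, red, green, blue), "z_map" (480x640 float32, mm along the optical axis (not along the pixel's ray), 0 where there is no reading), "K" (3x3 intrinsics, pixels), "extrinsics" (4x4, takes a point from camera to world coordinates); the wrist camera has in their place "tool_from_camera" (4x4, takes a point from camera to tool coordinates, whose origin is the TCP and whose axes are the flange's). Camera axes: x right, y down, z forward; pixel columns grow to the right and rows downward; lengths in mm; the calibration is good to about 2 mm. A picture is of the moment at which its call begins: read the wrist's pose just before it.
- manip.hand_in(): hands the job in; it is judged then, once.
Trained networks look in the newest picture that a camera, given by its name, has taken for a name from the list of things; names that differ only in an ending like _2 or _b are one class to them, and where a whole thing is asked for, a point or a joint stands for the part that bears it (a point fixed in the world has none). Each returns a list of dicts, best first, with "conf" (0 to 1); they miss things now and then, are a little off and sometimes report something else, mostly with a low value. They report only what shows in the picture. A call takes as long as a camera call. They do not tell look-alikes from the thing itself.
- manip.search_frame(name, camera): "box" ([left, top, right, bottom] in pixels, round what is visible of it).
- manip.silhouettes(name, camera): "pixels" (480x640 bool, what is visible of it) and "box" ([left, top, right, bottom] in pixels, round what is visible of it).
- manip.tip_of(name, camera): "location" ([column, row] in pixels: a listed point, or the origin of a listed thing).
The state is a dict: "t": time; "qpos": joint angles; "qvel": joint speeds; "effort": joint torques, N m; "eef_pos": TCP position; "eef_rot": TCP orientation; "force": force on the tool from outside, world axes, zero at the start; "wrist_torque": the same for the moment, N m; "opening": finger opening in mm; "finger_force": force on a finger pad.
Only numpy, scipy, OpenCV 4.12 (cv2) and the standard library are available. Lean on these libraries where they do the work, as an engineer would, in place of code of your own. Each camera call takes 0.05 s, during which the arm holds its last target. There are 200 camera calls.

## Working session

There is one attempt and no reset: what is moved stays moved. The work goes in short steps, Python scripts to look and compute and a tool call to move; the robot and the scene stay as the last step left them, time stands still between calls to the robot, and variables do not carry over. Pictures are saved under pics/ and viewed, at most 10 in all, crops included, and the job is handed in when it is done.

Besides the shell and the picture viewer there is one more tool, called after ">>>" in YAML: its name, and indented under it one key for each argument. play_rows: Moves the arm, as the interface text tells. Its arguments: {"type":"object","properties":{"dp":{"type":"array"},"roll":{"type":"array"},"jaw":{"type":"number"},"grip_force":{"type":"number"}},"required":["dp","roll"]}

```bash
mkdir -p pics; cat > h.py <<'E'
import numpy as np, cv2
from rig import manip
from scipy.spatial.transform import Rotation as R
def snap(c):
    s=manip.state(); d=manip.snapshot(c)
    if c=="wrist":
        T=np.eye(4);T[:3,:3]=R.from_quat(s["eef_rot"]).as_matrix();T[:3,3]=s["eef_pos"]
        d["E"]=T@d["tool_from_camera"]
    else: d["E"]=d["extrinsics"]
    return d
def cloud(d):
    z=d["z_map"];v,u=np.mgrid[:480,:640];K=d["K"]
    p=np.stack([(u-K[0,2])/K[0,0]*z,(v-K[1,2])/K[1,1]*z,z],-1)
    w=p@d["E"][:3,:3].T+d["E"][:3,3]; w[z==0]=np.nan
    return w
def save(n,im,s=1): cv2.imwrite("pics/"+n,cv2.resize(im[...,::-1],None,fx=s,fy=s,interpolation=cv2.INTER_CUBIC))
E
python3 - <<'E'
from h import *
s=manip.state();print({k:np.round(v,3) for k,v in s.items()})
for c in("scene","side"):
    d=snap(c);w=cloud(d);save(c+"0.png",d["color"])
    print(c,np.round(d["E"],2).tolist())
    for n in("spanner","rest","housing","retainer","grey_bung","stopper","cork","ramekin","foil_tool","capsule"):
        for r in manip.silhouettes(n,c)[:4]:
            m=r["pixels"];q=w[m];q=q[~np.isnan(q[:,0])]
            print(n,round(r["conf"],2),np.round(r["box"]),np.round(np.percentile(q,[3,50,97],axis=0)).tolist() if len(q) else None)
E
```

```text
{'t': np.float64(0.0), 'qpos': array([-0.948,  0.359,  0.011, -0.   , -1.224, -0.288]), 'qvel': array([-0.002, -0.002, -0.001, -0.001, -0.   , -0.   ]), 'effort': array([ 1.0000e-03, -5.8272e+01,  2.9306e+01,  6.9970e+00,  7.0000e-03,
       -0.0000e+00]), 'eef_pos': array([ 221.614, -637.098,  244.621]), 'eef_rot': array([-0.167,  0.986,  0.001, -0.   ]), 'force': array([-1.313, -0.315,  0.739]), 'wrist_torque': array([ 0.004, -0.026, -0.011]), 'finger_force': np.float64(0.0), 'opening': np.float64(87.748)}
scene [[0.72, -0.51, 0.48, -166.71], [-0.7, -0.51, 0.51, -591.77], [-0.02, -0.69, -0.72, 1103.3], [0.0, 0.0, 0.0, 1.0]]
spanner 0.58 [311. 230. 322. 254.] [[525.0, 138.0, 17.0], [537.0, 155.0, 51.0], [553.0, 189.0, 81.0]]
rest 0.8 [304. 240. 331. 264.] [[504.0, 114.0, -2.0], [532.0, 143.0, 11.0], [564.0, 212.0, 19.0]]
rest 0.62 [280. 257. 301. 282.] [[378.0, 113.0, -1.0], [413.0, 157.0, 12.0], [449.0, 202.0, 17.0]]
rest 0.38 [196. 185. 205. 198.] [[36.0, -172.0, -3.0], [432.0, 673.0, 17.0], [450.0, 704.0, 744.0]]
housing 0.83 [380. 288. 421. 334.] [[483.0, -268.0, 1.0], [511.0, -
[... 1802 characters left out ...]
0. 239. 417. 256.] [[364.0, -42.0, 3.0], [379.0, -21.0, 14.0], [400.0, -7.0, 41.0]]
stopper 0.56 [394. 161. 448. 201.] [[482.0, -261.0, 1.0], [517.0, -172.0, 30.0], [578.0, -118.0, 54.0]]
stopper 0.17 [410. 169. 432. 185.] [[507.0, -219.0, 41.0], [535.0, -192.0, 47.0], [563.0, -162.0, 52.0]]
cork 0.44 [416. 137. 427. 154.] [[631.0, -285.0, 5.0], [638.0, -271.0, 36.0], [651.0, -263.0, 49.0]]
ramekin 0.72 [467. 168. 494. 191.] [[413.0, -372.0, 2.0], [440.0, -337.0, 33.0], [472.0, -308.0, 42.0]]
foil_tool 0.42 [299. 232. 337. 251.] [[505.0, 125.0, 3.0], [532.0, 180.0, 15.0], [577.0, 214.0, 21.0]]
capsule 0.48 [343. 172. 357. 187.] [[644.0, -32.0, 7.0], [652.0, -16.0, 39.0], [669.0, -6.0, 55.0]]
```

```bash
python3 - <<'E'
import cv2
a=cv2.imread("pics/scene0.png")[170:390,180:470];b=cv2.imread("pics/side0.png")[120:400,140:510]
a=cv2.resize(a,(780,592),interpolation=cv2.INTER_CUBIC);b=cv2.resize(b,(780,590),interpolation=cv2.INTER_CUBIC)
cv2.imwrite("pics/sc.png",a);cv2.imwrite("pics/sd.png",b)
E
```

```text
(no output)
```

View pics/sc.png

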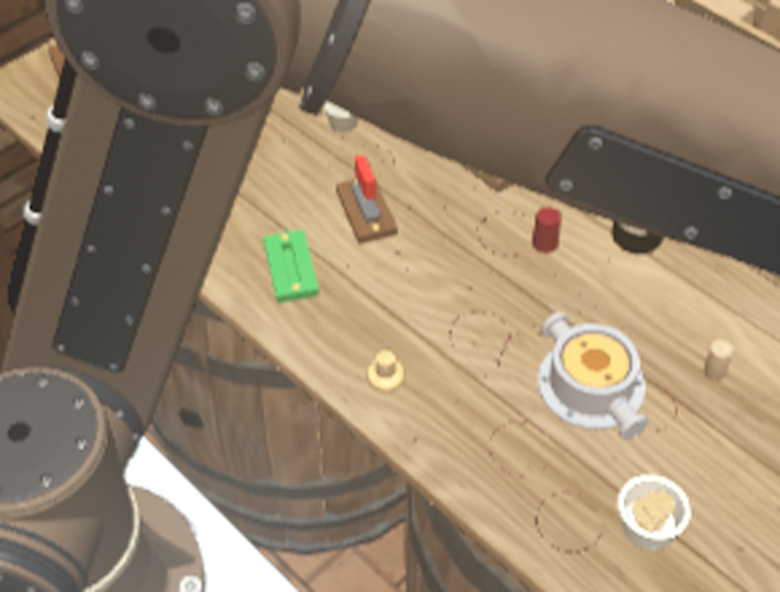

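View pics/sd.png

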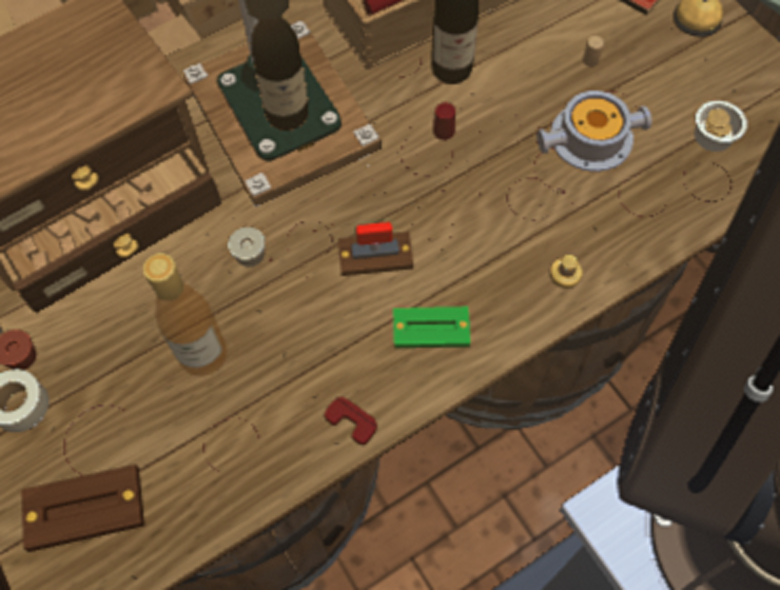

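Candidates for the rest: small brown with the spanner (scene 317,247; side 318,240), green (scene 288,268) which I leave, and the larger brown (side 182,361) which I also leave. There is only one spanner (red handle, scene 316,236) and one housing (scene 402,305). I choose the small brown rest. The arm hides part of the scene view.

```bash
python3 - <<'E'
from h import *
d=manip.snapshot("wrist");print(np.round(d["tool_from_camera"],3),d["K"],manip.nose_length)
E
```

```text
[[ 1.00000e-03 -9.70000e-01 -2.43000e-01  6.46650e+01]
 [ 1.00000e+00  1.00000e-03  0.00000e+00 -1.16500e+00]
 [-0.00000e+00 -2.43000e-01  9.70000e-01 -1.39882e+02]
 [ 0.00000e+00  0.00000e+00  0.00000e+00  1.00000e+00]] [[398.1313236    0.         325.4656207 ]
 [  0.         398.1313236  239.34883995]
 [  0.           0.           1.        ]] 19.0
```

>>> play_rows:
  dp:
    - [-50,36,0]
    - [-100,72,0]
    - [-150,108,0]
    - [-200,144,0]
    - [-250,180,0]
    - [-300,216,0]
    - [-350,252,0]
    - [-395,285,0]
  roll: [-0.15,-0.3,-0.45,-0.6,-0.75,-0.9,-1.07,-1.236]

```text
t: 2.15
eef_pos: [502.2, -236.6, 246.0]
eef_rot: [0.709, -0.705, 0.0, -0.0]
force: [0.5, -0.2, -0.1]
opening: 87.5
finger_force: 0.0
```

```bash
python3 - <<'E'
from h import *
d=snap("wrist");w=cloud(d);np.savez("hs.npz",**d)
for n in("housing","retainer","ring_top"):
    for r in (manip.tip_of(n,"wrist")):
        c,q=np.array(r["location"]),0; i=np.round(c).astype(int); print(n,r["conf"],c,w[i[1],i[0]])
for r in manip.silhouettes("housing","wrist")[:1]: print(r["box"])
x0,y0,x1,y1=[int(v) for v in r["box"]]
im=d["color"][max(0,y0-10):y1+10,max(0,x0-10):x1+10]
print(x0,y0,im.shape); save("hs.png",im,580/im.shape[0])
E
```

```text
Traceback (most recent call last):
ValueError: it knows: capsule, cork, foil_tool, grey_bung, housing, ramekin, rest, ring_top, slot, spanner, stopper
```

```bash
python3 - <<'E'
from h import *
d=dict(np.load("hs.npz"));w=cloud(d)
for n in("housing","ring_top"):
    for r in (manip.tip_of(n,"wrist")):
        c=np.array(r["location"]); i=np.round(c).astype(int); print(n,r["conf"],c,w[i[1],i[0]])
for r in manip.silhouettes("housing","wrist")[:1]: print(r["box"])
x0,y0,x1,y1=[int(v) for v in r["box"]]
im=d["color"][max(0,y0-10):y1+10,max(0,x0-10):x1+10]
print(x0,y0,im.shape); save("hs.png",im,580/im.shape[0])
E
```

```text
[232.5, 175.7, 351.4, 298.7]
232 175 (143, 139, 3)
```

View pics/hs.png

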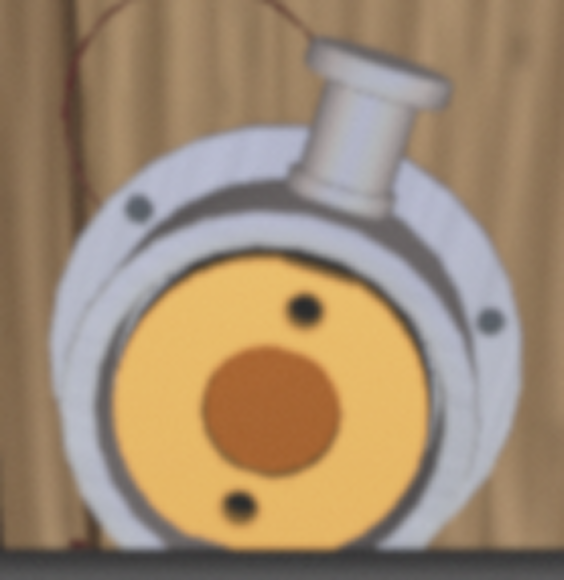

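The housing shows the orange ring with two dark holes at about (297,241) and (281,290) in the full wrist image; the stub leans right. Measuring.

```bash
cat >> h.py <<'E'
def ray(d,c,z):
    K=d["K"];v=d["E"][:3,:3]@np.array([(c[0]-K[0,2])/K[0,0],(c[1]-K[1,2])/K[1,1],1]);o=d["E"][:3,3]
    return o+v*(z-o[2])/v[2]
def fitc(p):
    A=np.c_[2*p,np.ones(len(p))];s=np.linalg.lstsq(A,(p**2).sum(1),rcond=None)[0]
    return s[:2],np.sqrt(s[2]+s[0]**2+s[1]**2)
E
python3 - <<'E'
from h import *
d=dict(np.load("hs.npz"));w=cloud(d);c=d["color"].astype(int)
print(np.nanmedian(w[200:290,420:600,2]), "ring z",np.nanmedian(w[255:270,270:310,2]))
H=[]
for u,v in((297.2,241.4),(281.2,290)):
    u0,v0=int(round(u)),int(round(v));g=c[v0-4:v0+5,u0-4:u0+5].sum(2)
    wt=np.clip(330-g,0,None);yy,xx=np.mgrid[-4:5,-4:5]
    uv=(u0+(wt*xx).sum()/wt.sum(),v0+(wt*yy).sum()/wt.sum());p=ray(d,uv,45.5);H.append(p);print(uv,p)
H=np.array(H);print("mid",H.mean(0),"sep",np.linalg.norm(H[0]-H[1]),"ang",np.degrees(np.arctan2(*(H[0]-H[1])[1::-1])))
hsv=cv2.cvtColor(d["color"],cv2.COLOR_RGB2HSV)
m=((hsv[...,1]>120)&(hsv[...,2]>120)).astype(np.uint8);m[:160]=0;m[:,:225]=0;m[:,360:]=0;m[300:]=0
n,l,st,_=cv2.connectedComponentsWithStats(m);k=1+st[1:,4].argmax();print(st[k])
P=[]
for r in range(st[k][1]+6,298):
    xs=np.where(l[r]==k)[0]; P+= [ray(d,(xs[0]-.5,r),46)[:2],ray(d,(xs[-1]+.5,r),46)[:2]]
print("ring fit",fitc(np.array(P)))
# inner disc
m=((hsv[...,0]<14)&(hsv[...,1]>150)&(hsv[...,2]>100)).astype(np.uint8);m[:230]=0;m[:,:260]=0;m[:,320:]=0;m[295:]=0
n,l,st,ce=cv2.connectedComponentsWithStats(m);k=1+st[1:,4].argmax();print(st[k],ray(d,ce[k],44))
q=w[(abs(w[...,2]-50)<2.0)];q=q[np.hypot(q[:,0]-530,q[:,1]+192)<60][:,:2];print("rim n",len(q),q.min(0),q.max(0),fitc(q))
q=w[(w[...,2]>12)&(w[...,2]<34)];
q=q[(np.hypot(q[:,0]-535,q[:,1]+192)>60)&(np.hypot(q[:,0]-535,q[:,1]+192)<95)];print(len(q),q.mean(0),q.min(0),q.max(0))
E
```

```text
0.43196971971599396 ring z 43.361590809224765
(np.float64(296.74888041134517), np.float64(240.89484159893846)) [ 528.15326989 -215.69120261   45.5       ]
(np.float64(280.76207181180354), np.float64(289.1595130004127)) [ 543.17777312 -170.25534584   45.5       ]
mid [ 535.6655215  -192.97327423   45.5       ] sep 47.85554072495782 ang -108.29776098729238
[ 250  228   78   72 4391]
ring fit (array([ 535.66866017, -193.01423188]), np.float64(34.68814196884675))
[273 251  32  30 711] [ 535.92655292 -192.43533846   44.        ]
rim n 2017 [ 490.50846431 -238.73285319] [ 581.51569916 -161.97293672] (array([ 535.56847433, -193.89258271]), np.float64(40.95164414631555))
503 [ 514.75873844 -258.70049229   28.47809437] [ 496.23705506 -272.31978282   12.01035697] [ 548.40628214 -114.50042512   33.99739771]
```

>>> play_rows:
  dp:
    - [-55,0,0]
    - [-110,-2,0]
    - [-165,-8,0]
    - [-220,-12,0]
    - [-275,-17,0]
    - [-330,-22,0]
    - [-365,-28,0]
    - [-370,-28,0]
  roll: [0,0,0,0,0,0,0,0]

```text
t: 3.4
eef_pos: [529.6, 132.1, 245.4]
eef_rot: [-0.707, 0.707, -0.0, -0.0]
force: [-0.1, -0.8, -0.3]
opening: 87.6
finger_force: 0.0
```

```bash
python3 - <<'E'
from h import *
d=snap("wrist");w=cloud(d);np.savez("rs.npz",**d)
for n in("rest","slot","spanner"):
    for r in (manip.tip_of(n,"wrist")):
        c=np.array(r["location"]); print(n,r["conf"],c,ray(d,c,{"rest":0,"slot":14,"spanner":4}[n]))
for n in("rest","spanner"):
  for r in manip.silhouettes(n,"wrist")[:2]:
    q=w[r["pixels"]];q=q[~np.isnan(q[:,0])];print(n,r["conf"],r["box"])
    for lo,hi in((9,18),(18,27),(68,84)):
        t=q[(q[:,2]>lo)&(q[:,2]<hi)]
        if len(t)>10:
            (cx,cy),s,a=cv2.minAreaRect(t[:,:2].astype(np.float32));print(lo,len(t),t.mean(0),(cx,cy),s,a,np.percentile(t,[2,98],axis=0).round(1).tolist())
x0,y0,x1,y1=[int(v) for v in manip.silhouettes("rest","wrist")[0]["box"]]
y0=max(0,y0-60);x0=max(0,x0-20);im=d["color"][y0:y1+20,x0:x1+20];print(x0,y0,im.shape);save("rs.png",im,min(580/im.shape[0],780/im.shape[1]))
E
```

```text
rest 0.88 [310.8 244.3] [544.70520742 167.84602861   0.        ]
rest 0.62 [443.4 240.5] [412.23780946 163.86790521   0.        ]
slot 0.87 [444.2 244.3] [415.48472812 164.09349132  14.        ]
slot 0.61 [312.4 247.9] [542.66951206 167.74354875  14.        ]
slot 0.2 [177.7  38. ] [656.19018855 -17.80414652  14.        ]
spanner 0.69 [311.3 245.6] [544.07239754 168.12118046   4.        ]
rest 0.84 [393.8, 189.2, 492.9, 288.8]
9 4271 [414.64986342 158.97622703  14.64737871] (414.8863830566406, 163.3009796142578) (95.9856185913086, 51.063507080078125) 58.3631477355957 [[376.6, 117.1, 10.5], [453.6, 201.4, 16.5]]
rest 0.81 [267.8, 191.3, 358.8, 297.7]
9 3147 [541.14747842 159.32866047  14.76650276] (542.5853881835938, 166.90049743652344) (96.47543334960938, 50.277137756347656) 63.656822204589844 [[505.8, 118.9, 13.0], [579.3, 210.9, 16.4]]
spanner 0.68 [290.1, 219.6, 335.6, 293.8]
9 29 [549.58888739 193.06837903  14.97788689] (550.708984375, 189.2301483154297) (46.39898681640625, 25.02428436279297) 59.655757904052734 [[530.1, 175.6, 13.8], [564.7, 212.4, 16.2]]
18 446 [541.32914331 155.2038497   25.60136813] (542.6796875, 166.29002380371094) (61.44004821777344, 19.738130569458008) 63.66383743286133 [[523.1, 136.4, 21.3], [562.8, 188.4, 26.9]]
68 980 [542.43670799 164.57714018  79.34423808] (542.6719360351562, 166.61929321289062) (45.93642044067383, 14.189619064331055) 63.65532302856445 [[529.7, 145.3, 69.2], [555.7, 185.4, 82.0]]
373 129 (179, 139, 3)
```

View pics/rs.png

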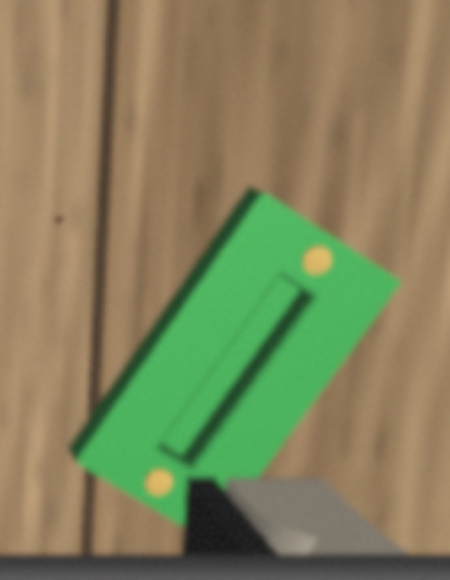

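The crop shows the green look-alike (the network's first pick), which is not wanted. The right rest is the brown one at wrist pixel (312,246), world (542.6,166.7), long axis at 63.7°, with the spanner aligned to it. I'll move above it and check in a close crop.

>>> play_rows:
  dp:
    - [-18,-7,30]
    - [-34.6,-13,55]
    - [-34.6,-13,75]
    - [-34.6,-13,75]
    - [-34.6,-13,75]
  roll: [0.15,0.3,0.46,0.46,0.46]

```text
t: 4.38
eef_pos: [542.7, 165.8, 171.5]
eef_rot: [-0.529, 0.849, -0.0, 0.001]
force: [0.6, -0.2, 0.4]
opening: 87.9
finger_force: 0.0
```

```bash
cat > sp.py <<'E'
from h import *
import sys
def look(name):
    d=snap("wrist");w=cloud(d);np.savez(name+".npz",**d);s=manip.state()
    hsv=cv2.cvtColor(d["color"],cv2.COLOR_RGB2HSV)
    red=((hsv[...,0]<8)|(hsv[...,0]>172))&(hsv[...,1]>150)&(hsv[...,2]>90)
    t=w[red&(w[...,2]>s["eef_pos"][2]-300)];t=t[~np.isnan(t[:,0])];zt=np.percentile(t[:,2],90)
    print("z top",zt)
    k=t[(abs(t[:,2]-zt)<3)&(np.hypot(*(t[:,:2]-s["eef_pos"][:2]).T)<60)]
    print("handle",cv2.minAreaRect(k[:,:2].astype(np.float32)))
    X=R.from_quat(s["eef_rot"]).as_matrix()
    print("eef",s["eef_pos"].round(2),"Xang",np.degrees(np.arctan2(X[1,0],X[0,0])).round(2),"t",s["t"],"F",s["force"].round(2),"M",s["wrist_torque"].round(3))
    return d,w
E
python3 - <<'E'
from sp import *
d,w=look("g1");q=w[(abs(w[...,2]-14.5)<2.5)];q=q[np.hypot(q[:,0]-542,q[:,1]-167)<60]
print("rest",cv2.minAreaRect(q[:,:2].astype(np.float32)))
im=d["color"][60:440,120:560];save("g1.png",im,1.4)
E
```

```text
z top 80.86756553202166
handle ((543.0263061523438, 166.53128051757812), (45.644386291503906, 13.025957107543945), 64.3028564453125)
eef [542.78 165.9  171.79] Xang -116.21 t 4.425 F [ 0.42  0.11 -0.13] M [0.039 0.02  0.023]
rest ((542.8671875, 166.7804718017578), (96.23308563232422, 50.095298767089844), 63.630767822265625)
```

View pics/g1.png

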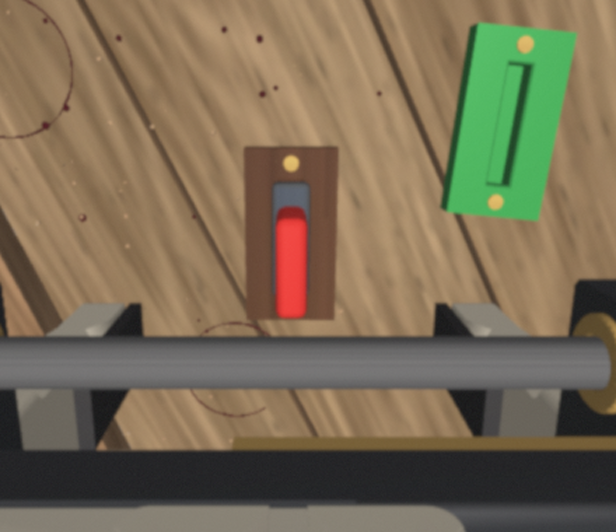

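>>> play_rows:
  dp:
    - [-0.5,0.2,40]
    - [-0.7,0.3,80]
    - [-0.7,0.3,105]
    - [-0.7,0.3,109.5]
    - [-0.7,0.3,109.5]
    - [-0.7,0.3,109.5]
  roll: [0,0,0,0,0,0]

```text
t: 5.18
eef_pos: [543.1, 167.3, 62.6]
eef_rot: [-0.528, 0.85, 0.0, 0.001]
force: [-0.1, -0.4, 1.1]
opening: 87.7
finger_force: 0.0
```

>>> play_rows:
  dp:
    - [0,0,0]
    - [0,0,0]
    - [0,0,0]
    - [0,0,0]
    - [0,0,0]
    - [0,0,0]
    - [0,0,0]
    - [0,0,0]
  roll: [0,0,0,0,0,0,0,0]
  jaw: -1
  grip_force: 50

```text
t: 6.18
eef_pos: [542.2, 166.8, 61.0]
eef_rot: [-0.527, 0.85, 0.0, -0.0]
force: [0.5, -0.3, -0.9]
opening: 13.6
finger_force: 50.0
```

>>> play_rows:
  dp:
    - [0,0,-5]
    - [0,0,-15]
    - [0,0,-35]
    - [0,0,-60]
    - [0,0,-90]
    - [0,0,-90]
    - [0,0,-90]
  roll: [0,0,0,0,0,0,0]

```text
t: 7.05
eef_pos: [541.9, 166.7, 151.1]
eef_rot: [-0.527, 0.85, 0.0, 0.0]
force: [0.4, 0.0, -2.1]
opening: 13.8
finger_force: 50.0
```

```bash
python3 - <<'E'
from sp import *
d,w=look("l1")
s=manip.state();print(s["opening"])
r=manip.tip_of("spanner","wrist");print(r[:1])
X=np.array([np.cos(np.radians(-116.3)),np.sin(np.radians(-116.3))]);Y=np.array([X[1],-X[0]])
D=np.array([535.7,-193.0])-s["eef_pos"][:2];print("D tool",D@X,D@Y)
E
```

```text
z top 170.98550281806573
handle ((540.3690185546875, 161.2985382080078), (34.70991516113281, 13.868033409118652), 63.51868438720703)
eef [541.65 166.54 150.55] Xang -116.37 t 7.1 F [-0.29 -0.29 -1.36] M [ 0.01   0.06  -0.026]
13.852011590642485
[{'location': [326.1, 271.8], 'conf': 0.81}]
D tool 324.963377031205 -153.96603488893933
```

>>> play_rows:
  dp:
    - [25,-12,0]
    - [75,-35,0]
    - [130,-61,0]
    - [185,-87,0]
    - [240,-113,0]
    - [290,-137,0]
    - [325.4,-153.3,0]
    - [325.4,-153.3,0]
  roll: [0,-0.02,-0.05,-0.08,-0.11,-0.141,-0.141,-0.141]

```text
t: 8.15
eef_pos: [534.1, -195.3, 149.8]
eef_rot: [-0.584, 0.812, 0.001, -0.001]
force: [-0.4, 0.1, -1.9]
opening: 13.8
finger_force: 50.0
```

>>> play_rows:
  dp:
    - [0,0,15]
    - [0,0,30]
    - [0,0,36]
    - [0,0,36]
    - [0,0,36]
  roll: [0,0,0,0,0]

```text
t: 8.78
eef_pos: [535.6, -192.6, 115.4]
eef_rot: [-0.586, 0.81, -0.0, 0.0]
force: [0.2, 0.5, -1.7]
opening: 13.7
finger_force: 50.0
```

```bash
python3 - <<'E'
from sp import *
for i in range(3):
    manip.snapshot("side") if i else None
    s=manip.state();X=R.from_quat(s["eef_rot"]).as_matrix();print(s["eef_pos"].round(2),np.degrees(np.arctan2(X[1,0],X[0,0])).round(2),s["force"].round(2),s["wrist_torque"].round(3))
for c in ("side","wrist"):
    d=snap(c);np.savez("v_"+c+".npz",**d)
a=np.load("v_wrist.npz")["color"][100:400,170:490];b=np.load("v_side.npz")["color"][150:205,390:460]
h=560
a=cv2.resize(a,(400,375));b=cv2.resize(b,(390,306),interpolation=cv2.INTER_CUBIC);b=cv2.copyMakeBorder(b,0,69,0,0,0)
save("v.png",np.hstack([a,b]))
E
```

```text
[ 535.55 -192.57  115.39] -108.24 [ 0.23  0.49 -1.68] [ 0.064  0.013 -0.032]
[ 535.55 -192.62  115.51] -108.25 [-0.14 -1.49 -2.01] [ 0.041  0.105 -0.046]
[ 535.54 -192.7   115.58] -108.26 [ 0.22 -0.25 -2.03] [0.1   0.071 0.022]
```

View pics/v.png

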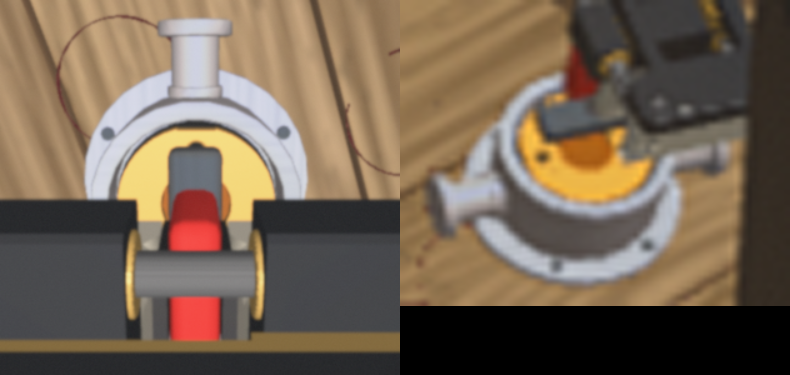

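The spanner hovers over the ring; the front hole just shows past the bridge end, almost in line (wrist about 327,218). I'll measure the lateral offset of the bridge and handle against the hole and ring.

```bash
python3 - <<'E'
from h import *
d=dict(np.load("v_wrist.npz"));c=d["color"].astype(int);K=d["K"];T=d["tool_from_camera"];z=d["z_map"]
hsv=cv2.cvtColor(d["color"],cv2.COLOR_RGB2HSV)
def lat(u,zc): return T[1,3]+(u-K[0,2])/K[0,0]*zc
# hole blob, bridge rows, ring edges
print(c[212:222,318:337].sum(2))
for r in (225,235,245):
    gray=(hsv[r,:,1]<90); 
    yel=np.where((hsv[r,:,1]>130)&(np.arange(640)>250)&(np.arange(640)<410))[0]
    mid=[u for u in range(295,360) if gray[u]]
    zb=np.median(z[r,mid]);zr=np.median(z[r,yel]);print(r,"ring",yel[0],yel[-1],zr,"bridge",mid[0],mid[-1],zb,"lat bridge",lat((mid[0]+mid[-1])/2,zb))
for r in (260,290,330):
    red=np.where((hsv[r,:,1]>150)&((hsv[r,:,0]<8)|(hsv[r,:,0]>172)))[0];print(r,red[0],red[-1],np.median(z[r,red]),lat(red.mean(),np.median(z[r,red])))
m=((hsv[...,1]>120)&(hsv[...,2]>120)&(hsv[...,0]>14)).astype(np.uint8);m[255:]=0
n,l,st,_=cv2.connectedComponentsWithStats(m[:,250:410]);print(st)
ok=np.zeros_like(m);ok[:,250:410]=(l>0)
P=[]
for r in range(203,258):
    xs=np.where(ok[r])[0]
    if len(xs)>30:
        for u in (xs[0]-.5,xs[-1]+.5):P.append(ray(d,(u,r),46)[:2])
print("ring",fitc(np.array(P)),len(P))
cE=np.linalg.inv(d["E"]@np.linalg.inv(T)); cc=fitc(np.array(P))[0];print("ring centre tool",cE@np.r_[cc,46,1])
print("hole",cE@np.r_[ray(d,(326.8,217.5),46),1])
E
```

```text
[[597 597 595 590 580 556 526 510 499 495 507 533 556 575 589 594 596 596
  596]
 [595 595 586 564 525 476 426 391 372 372 394 427 471 515 560 581 592 596
  595]
 [595 581 553 507 439 355 290 260 247 247 264 296 349 425 502 547 579 592
  597]
 [582 554 497 420 337 254 197 177 175 176 183 202 246 323 413 490 546 576
  587]
 [528 487 412 324 244 193 168 164 163 158 168 170 189 243 319 405 477 521
  541]
 [388 349 303 246 200 182 180 175 177 179 177 178 185 200 244 299 347 389
  403]
 [250 232 223 207 200 200 196 194 195 199 199 198 199 200 214 226 244 261
  262]
 [221 222 222 217 216 216 223 221 226 222 222 227 228 225 224 229 227 230
  232]
 [252 247 250 249 249 251 249 249 253 257 250 259 258 256 256 259 257 260
  256]
 [282 283 287 284 285 284 285 289 284 285 290 289 291 288 288 294 294 291
  289]]
225 ring 276 377 216.57156 bridge 305 346 178.49211 lat bridge -1.1117045232003635
235 ring 270 383 222.17128 bridge 305 346 179.05115 lat bridge -1.1116562494887243
245 ring 303 348 107.78039 bridge 305 346 180.20358 lat bridge -1.1115567347810444
260 310 341 147.46487 -1.1143837767833777
290 304 347 128.45404 -1.1160253939378673Traceback (most recent call last):
  File "<stdin>", line 13, in <module>
IndexError: index 0 is out of bounds for axis 0 with size 0
```

```bash
python3 - <<'E'
from h import *
d=dict(np.load("v_wrist.npz"));K=d["K"];T=d["tool_from_camera"];z=d["z_map"]
hsv=cv2.cvtColor(d["color"],cv2.COLOR_RGB2HSV)
cE=T@np.linalg.inv(d["E"])
f=lambda u,v,h:(cE@np.r_[ray(d,(u,v),h),1])[:3].round(2)
# ring outer boundary
P=[]
m=(hsv[...,1]>120)&(hsv[...,2]>120)&(hsv[...,0]>14)
for r in range(203,256):
    xs=np.where(m[r,250:410])[0]+250
    if len(xs)>20:
        for u in (xs[0]-.5,xs[-1]+.5):P.append(f(u,r,46)[:2])
c,rr=fitc(np.array(P));print("ring tool",c,rr,len(P))
for u in (316,327,337): 
    xs=np.where(m[180:230,u])[0]+180;print(u,xs[:1],xs[-1:])
print("hole top edge",f(326.5,213.3,46))
TZ=(cE@np.r_[ray(d,(326,219),46),1])[2]-46+0
s=d["E"]@np.linalg.inv(T);tcpz=s[2,3]
print("tcp z",tcpz,"bridge end at top z22:",f(326,218,tcpz-57+22))
E
```

```text
ring tool [ 0.79754304 -0.40207646] 34.2059201588776 96
316 [203] [217]
327 [203] [213]
337 [203] [217]
hole top edge [27.57 -0.39 69.57]
tcp z 115.58016664738469 bridge end at top z22: [31.75 -0.74 34.99]
```

>>> play_rows:
  dp:
    - [0,0.6,5]
    - [0,0.6,10]
    - [0,0.6,11]
    - [0,0.6,12]
    - [0,0.6,13]
    - [0,0.6,14]
    - [0,0.6,14]
    - [0,0.6,14]
  roll: [0,0,0,0,0,0,0,0]

```text
t: 9.98
eef_pos: [534.6, -192.6, 101.1]
eef_rot: [-0.586, 0.81, -0.0, 0.0]
force: [0.7, 0.0, -1.3]
opening: 13.6
finger_force: 50.0
```

>>> play_rows:
  dp:
    - [0,0,0.5]
    - [0,0,1]
    - [0,0,1]
    - [0,0,1]
  roll: [0,0,0,0]

```text
t: 10.48
eef_pos: [534.6, -192.6, 100.1]
eef_rot: [-0.586, 0.81, 0.0, -0.0]
force: [-0.9, 0.4, -2.2]
opening: 13.8
finger_force: 50.0
```

>>> play_rows:
  dp:
    - [0,0,1]
    - [0,0,2]
    - [0,0,2.5]
    - [0,0,2.5]
    - [0,0,2.5]
  roll: [0,0,0,0,0]

```text
t: 11.1
eef_pos: [534.6, -192.6, 97.6]
eef_rot: [-0.586, 0.81, -0.0, 0.0]
force: [0.4, -0.4, -1.9]
opening: 13.7
finger_force: 50.0
```

```bash
cat > st.py <<'E'
from h import *
F=[];M=[];P=[]
for i in range(5):
    if i: manip.snapshot("side")
    s=manip.state();F.append(s["force"]);M.append(s["wrist_torque"]);P.append(s["eef_pos"])
X=R.from_quat(s["eef_rot"]).as_matrix();print(np.mean(P,0).round(2),"ang",np.degrees(np.arctan2(X[1,0],X[0,0])).round(2),"F",np.mean(F,0).round(2),"M",np.mean(M,0).round(3),np.std(M,0).round(3),"t",s["t"],s["opening"])
E
python3 st.py
```

```text
[ 534.6  -192.63   97.59] ang -108.28 F [ 0.    0.14 -1.7 ] M [ 0.047  0.057 -0.036] [0.012 0.025 0.02 ] t 11.3 13.351067743812937
```

>>> play_rows:
  dp:
    - [0,0,0]
    - [0,0,0]
    - [0,0,0]
    - [0,0,0]
    - [0,0,0]
    - [0,0,0]
    - [0,0,0]
    - [0,0,0]
  roll: [0.06,0.12,0.18,0.25,0.32,0.4,0.45,0.5]

```text
t: 12.3
eef_pos: [534.6, -192.6, 97.6]
eef_rot: [-0.367, 0.93, -0.0, -0.0]
force: [-0.1, 0.2, -1.8]
opening: 13.3
finger_force: 50.0
```

```bash
python3 st.py
```

```text
[ 534.6  -192.58   97.62] ang -136.85 F [ 0.06  0.36 -1.36] M [0.188 0.058 0.158] [0.023 0.022 0.065] t 12.5 13.336114969600576
```

>>> play_rows:
  dp:
    - [0,0,0]
    - [0,0,0]
    - [0,0,0]
  roll: [0.05,0.09,0.09]

```text
t: 12.88
eef_pos: [534.5, -192.6, 97.6]
eef_rot: [-0.325, 0.946, 0.0, 0.0]
force: [-0.7, 0.5, -0.5]
opening: 13.7
finger_force: 50.0
```

```bash
python3 st.py
```

```text
[ 534.55 -192.56   97.6 ] ang -142.03 F [-0.44  0.67 -0.78] M [0.468 0.197 0.139] [0.023 0.013 0.042] t 13.075 14.199766270636914
```

>>> play_rows:
  dp:
    - [0,0,0]
    - [0,0,0]
    - [0,0,0]
  roll: [0.015,0.03,0.03]

```text
t: 13.45
eef_pos: [534.6, -192.6, 97.6]
eef_rot: [-0.311, 0.951, 0.0, 0.0]
force: [-0.5, 1.5, -0.6]
opening: 13.9
finger_force: 50.0
```

```bash
python3 st.py
```

```text
[ 534.56 -192.59   97.56] ang -143.8 F [-0.51  1.47 -0.72] M [0.7   0.23  0.161] [0.04  0.022 0.019] t 13.65 13.726443366682384
```

>>> play_rows:
  dp:
    - [-0.1,0.4,0]
    - [-0.2,0.7,0]
    - [-0.2,0.7,0]
  roll: [0,0,0]

```text
t: 14.02
eef_pos: [534.5, -192.2, 97.6]
eef_rot: [-0.311, 0.95, -0.0, 0.0]
force: [0.1, -1.9, -2.6]
opening: 13.6
finger_force: 50.0
```

```bash
python3 st.py
```

```text
[ 534.45 -192.19   97.62] ang -143.8 F [ 0.37 -2.29 -1.8 ] M [-0.841 -0.175  0.175] [0.117 0.041 0.014] t 14.225 14.336323325172268
```

>>> play_rows:
  dp:
    - [0.1,-0.35,0]
    - [0.1,-0.35,0]
  roll: [0,0]

```text
t: 14.48
eef_pos: [534.5, -192.3, 97.6]
eef_rot: [-0.311, 0.951, -0.0, 0.0]
force: [0.2, -1.5, -1.7]
opening: 13.6
finger_force: 50.0
```

```bash
python3 st.py
```

```text
[ 534.48 -192.27   97.6 ] ang -143.8 F [ 0.28 -1.42 -0.89] M [-0.599 -0.091  0.174] [0.034 0.025 0.027] t 14.675 13.828042792719947
```

>>> play_rows:
  dp:
    - [0,0,0]
    - [0,0,0]
    - [0,0,0]
  roll: [0.02,0.04,0.04]

```text
t: 15.05
eef_pos: [534.5, -192.3, 97.6]
eef_rot: [-0.291, 0.957, -0.0, 0.0]
force: [-0.5, -0.8, -1.1]
opening: 13.9
finger_force: 50.0
```

```bash
python3 st.py
```

```text
[ 534.45 -192.26   97.58] ang -146.09 F [-0.05 -1.12 -0.75] M [-0.476 -0.064  0.121] [0.04  0.029 0.025] t 15.25 13.674860569897973
```

>>> play_rows:
  dp:
    - [0,0,0]
    - [0,0,0]
    - [0,0,0]
  roll: [0.02,0.04,0.04]

```text
t: 15.62
eef_pos: [534.4, -192.3, 97.5]
eef_rot: [-0.272, 0.962, 0.0, -0.0]
force: [-0.0, -1.0, -1.1]
opening: 13.6
finger_force: 50.0
```

```bash
python3 st.py
```

```text
[ 534.42 -192.26   97.55] ang -148.38 F [-0.01 -0.77 -0.98] M [-0.308 -0.045  0.146] [0.035 0.021 0.033] t 15.825 13.855790558208806
```

>>> play_rows:
  dp:
    - [0,0,0]
    - [0,0,0]
    - [0,0,0]
  roll: [0.015,0.03,0.03]

```text
t: 16.2
eef_pos: [534.4, -192.3, 97.6]
eef_rot: [-0.258, 0.966, 0.0, -0.0]
force: [-0.9, -0.8, -0.5]
opening: 14.0
finger_force: 50.0
```

```bash
python3 st.py
```

```text
[ 534.43 -192.26   97.56] ang -150.1 F [-0.36 -0.56 -0.64] M [-0.182 -0.039  0.137] [0.012 0.021 0.02 ] t 16.4 13.89244487346532
```

>>> play_rows:
  dp:
    - [0,0,0]
    - [0,0,0]
    - [0,0,0]
  roll: [0.015,0.03,0.03]

```text
t: 16.77
eef_pos: [534.4, -192.3, 97.6]
eef_rot: [-0.243, 0.97, 0.0, 0.0]
force: [-0.1, -0.4, -0.5]
opening: 14.1
finger_force: 50.0
```

```bash
python3 st.py
```

```text
[ 534.43 -192.26   97.55] ang -151.82 F [-0.11 -0.39 -0.74] M [-0.082  0.006  0.129] [0.022 0.034 0.026] t 16.975 13.662682996591224
```

>>> play_rows:
  dp:
    - [0,0,0]
    - [0,0,0]
    - [0,0,0]
  roll: [0.01,0.02,0.02]

```text
t: 17.35
eef_pos: [534.4, -192.3, 97.6]
eef_rot: [-0.234, 0.972, 0.0, 0.0]
force: [-0.2, -0.1, -1.2]
opening: 13.8
finger_force: 50.0
```

```bash
python3 st.py
```

```text
[ 534.43 -192.28   97.57] ang -152.97 F [ 0.11  0.09 -0.8 ] M [0.026 0.058 0.16 ] [0.009 0.028 0.025] t 17.55 13.846375382159959
```

>>> play_rows:
  dp:
    - [0,0,0]
    - [0,0,0]
    - [0,0,0]
  roll: [0.01,0.02,0.02]

```text
t: 17.92
eef_pos: [534.4, -192.3, 97.6]
eef_rot: [-0.224, 0.975, 0.0, -0.0]
force: [0.3, -0.2, 0.2]
opening: 13.8
finger_force: 50.0
```

```bash
python3 st.py
```

```text
[ 534.41 -192.27   97.55] ang -154.11 F [ 0.07 -0.07 -0.7 ] M [0.125 0.095 0.162] [0.018 0.012 0.059] t 18.125 13.930387369191747
```

>>> play_rows:
  dp:
    - [0,0,0]
    - [0,0,0]
    - [0,0,0]
  roll: [0.01,0.02,0.02]

```text
t: 18.5
eef_pos: [534.4, -192.2, 97.6]
eef_rot: [-0.214, 0.977, 0.0, -0.0]
force: [0.1, 0.6, -1.2]
opening: 13.5
finger_force: 50.0
```

```bash
python3 st.py
```

```text
[ 534.41 -192.26   97.54] ang -155.26 F [-0.19  0.4  -0.76] M [0.215 0.156 0.169] [0.044 0.024 0.028] t 18.7 13.855329692501696
```

>>> play_rows:
  dp:
    - [0,0,0]
    - [0,0,0]
    - [0,0,0]
  roll: [0.01,0.02,0.02]

```text
t: 19.08
eef_pos: [534.4, -192.3, 97.5]
eef_rot: [-0.204, 0.979, 0.0, -0.0]
force: [-0.9, 1.1, 0.2]
opening: 13.5
finger_force: 50.0
```

```bash
python3 st.py
```

```text
[ 534.41 -192.26   97.55] ang -156.4 F [-0.77  0.59 -0.25] M [0.284 0.222 0.18 ] [0.03  0.027 0.016] t 19.275 14.137998846007719
```

>>> play_rows:
  dp:
    - [0,0,0]
    - [0,0,0]
    - [0,0,0]
  roll: [0.01,0.02,0.02]

```text
t: 19.65
eef_pos: [534.4, -192.3, 97.5]
eef_rot: [-0.195, 0.981, 0.0, -0.0]
force: [-1.1, 0.7, -0.2]
opening: 13.9
finger_force: 50.0
```

```bash
python3 st.py
```

```text
[ 534.4  -192.26   97.54] ang -157.55 F [-0.79  0.77 -0.56] M [0.364 0.242 0.165] [0.043 0.036 0.027] t 19.85 13.808091260313603
```

>>> play_rows:
  dp:
    - [0,0,0]
    - [0,0,0]
    - [0,0,0]
  roll: [0.01,0.02,0.02]

```text
t: 20.23
eef_pos: [534.4, -192.3, 97.5]
eef_rot: [-0.185, 0.983, 0.0, -0.0]
force: [-0.5, 1.4, -0.8]
opening: 13.8
finger_force: 50.0
```

```bash
python3 st.py
```

```text
[ 534.41 -192.27   97.55] ang -158.7 F [-0.72  1.25 -0.87] M [0.504 0.282 0.205] [0.023 0.02  0.035] t 20.425 13.63006961357794
```

>>> play_rows:
  dp:
    - [0,0,0]
    - [0,0,0]
    - [0,0,0]
  roll: [0.01,0.02,0.02]

```text
t: 20.8
eef_pos: [534.4, -192.3, 97.5]
eef_rot: [-0.175, 0.985, -0.0, -0.0]
force: [-1.1, 1.6, 0.1]
opening: 13.5
finger_force: 50.1
```

```bash
python3 st.py; python3 - <<'E'
from h import *
d=snap("wrist");save("t1.png",d["color"][100:400,170:490],1.5)
E
```

```text
[ 534.42 -192.27   97.55] ang -159.83 F [-0.74  1.71 -0.57] M [0.535 0.363 0.552] [0.028 0.037 0.011] t 21.0 13.98559830449538
```

View pics/t1.png

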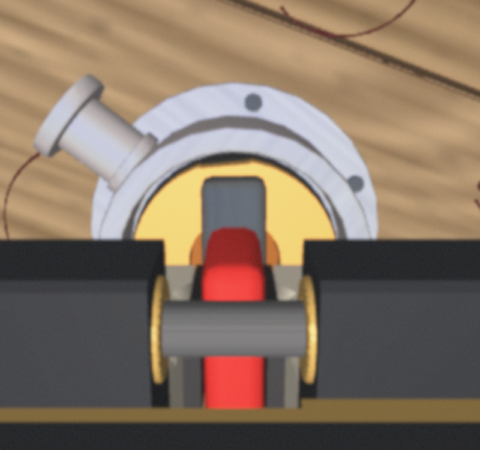

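The view shows the spanner still seated and straight in the ring (bridge at about crop 234,205), and the torque jumped from 0.2 to 0.55 N m: the stop. I'll back off inside the hole play, then lift.

>>> play_rows:
  dp:
    - [0,0,0]
    - [0,0,0]
    - [0,0,0]
    - [0,0,0]
  roll: [-0.03,-0.055,-0.055,-0.055]

```text
t: 21.55
eef_pos: [534.5, -192.4, 97.6]
eef_rot: [-0.202, 0.979, -0.0, 0.0]
force: [0.2, -0.1, -0.8]
opening: 13.4
finger_force: 50.0
```

```bash
python3 st.py
```

```text
[ 534.47 -192.34   97.56] ang -156.7 F [-0.02  0.17 -1.71] M [ 0.021 -0.008 -0.029] [0.026 0.018 0.031] t 21.75 13.689841508822125
```

>>> play_rows:
  dp:
    - [0,0,-3]
    - [0,0,-8]
    - [0,0,-15]
    - [0,0,-30]
    - [0,0,-54]
    - [0,0,-54]
  roll: [0,0,0,0,0,0]

```text
t: 22.5
eef_pos: [536.0, -192.5, 154.3]
eef_rot: [-0.202, 0.979, -0.001, 0.002]
force: [0.4, -0.4, -1.6]
opening: 13.7
finger_force: 50.0
```

```bash
python3 st.py
```

```text
[ 534.69 -192.25  152.28] ang -156.7 F [ 0.19 -0.26 -1.99] M [ 0.045  0.034 -0.003] [0.02  0.045 0.029] t 22.7 13.683785754949005
```

>>> play_rows:
  dp:
    - [-14,30,0]
    - [-37,80,0]
    - [-60,132,0]
    - [-83,182,0]
    - [-106,232,0]
    - [-128,280,0]
    - [-148.8,326.7,0]
    - [-148.8,326.7,0]
  roll: [-0.1,-0.2,-0.3,-0.4,-0.5,-0.6,-0.705,-0.705]

```text
t: 23.7
eef_pos: [541.7, 169.7, 150.6]
eef_rot: [-0.53, 0.848, 0.0, -0.0]
force: [-1.1, -0.1, -2.6]
opening: 13.7
finger_force: 50.0
```

>>> play_rows:
  dp:
    - [0,0,10]
    - [0,0,30]
    - [0,0,55]
    - [0,0,65]
    - [0,0,65]
    - [0,0,65]
  roll: [0,0,0,0,0,0]

```text
t: 24.45
eef_pos: [542.4, 166.5, 87.3]
eef_rot: [-0.528, 0.85, -0.0, 0.001]
force: [-0.2, 0.9, -1.8]
opening: 13.6
finger_force: 50.0
```

```bash
python3 st.py; python3 - <<'E'
from sp import *
d,w=look("p1");T=d["tool_from_camera"];cE=T@np.linalg.inv(d["E"])
q=w[abs(w[...,2]-14.5)<2.5];q=q[np.hypot(q[:,0]-542,q[:,1]-167)<60];t=q@cE[:3,:3].T+cE[:3,3]
# cE maps world->tool: T @ inv(E) 
for lo in (10,15,20,25,30,35,40):
    k=t[(t[:,0]>lo)&(t[:,0]<lo+5)]
    if len(k)>5: print(lo,len(k),np.percentile(k[:,1],[1,99]).round(2),np.mean(np.percentile(k[:,1],[1,99])).round(2))
print("far end",np.percentile(t[:,0],99))
# bridge + handle laterals
for n,(a,b) in {"bridge":(34,38),"handle":(-21,-16)}.items():
    p=w@cE[:3,:3].T+cE[:3,3];m=(p[...,2]>a)&(p[...,2]<b)&(abs(p[...,1])<20)
    k=p[m];print(n,len(k))
    for lo in (5,10,15,20,25,30):
        j=k[(k[:,0]>lo)&(k[:,0]<lo+5)]
        if len(j)>5: print(" ",lo,len(j),np.percentile(j[:,1],[1,99]).round(2),np.mean(np.percentile(j[:,1],[1,99])).round(2))
    if len(k): print(" end",np.percentile(k[:,0],99))
save("p1.png",d["color"][100:420,140:500],1.5)
E
```

```text
[542.32 166.75  87.37] ang -116.3 F [-0.06 -0.13 -1.69] M [ 0.039  0.051 -0.007] [0.032 0.027 0.011] t 24.65 14.14787318219759
z top 107.39476783426939
handle ((540.7551879882812, 161.5693359375), (34.81379699707031, 13.943459510803223), 63.82357406616211)
eef [542.07 166.79  87.18] Xang -116.3 t 24.7 F [ 0.99  0.5  -1.27] M [ 0.034  0.005 -0.043]
10 415 [-25.47  24.05] -0.71
15 429 [-25.3  23.9] -0.7
20 462 [-25.17  24.26] -0.45
25 640 [-25.2   24.07] -0.57
30 794 [-25.32  23.82] -0.75
35 863 [-25.13  23.82] -0.65
40 908 [-25.12  23.8 ] -0.66
far end 47.84573447450695
bridge 1281
  5 54 [-10.61   9.04] -0.79
  10 91 [-10.54   8.99] -0.77
  15 301 [-10.47   8.85] -0.81
  20 342 [-10.88   8.78] -1.05
  25 406 [-10.79   8.7 ] -1.05
  30 78 [-8.63  7.29] -0.67
 end 30.635486199893354
handle 2309
  10 8 [-7.83  5.38] -1.23
  15 572 [-7.51  5.66] -0.92
  20 339 [-6.81  4.69] -1.06
 end 22.368142539492183
```

View pics/p1.png

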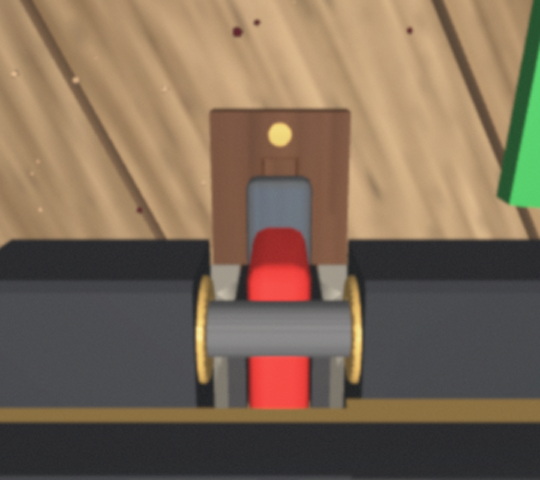

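The bridge and slot line up within 0.5 mm (slot end visible at crop 280,165, centred over the bridge). Lowering.

>>> play_rows:
  dp:
    - [0,0.3,8]
    - [0,0.3,16]
    - [0,0.3,22]
    - [0,0.3,24]
    - [0,0.3,25]
    - [0,0.3,25.5]
    - [0,0.3,25.5]
  roll: [0,0,0,0,0,0,0]

```text
t: 25.58
eef_pos: [541.7, 166.8, 61.2]
eef_rot: [-0.528, 0.849, 0.0, 0.0]
force: [0.5, 1.7, -1.6]
opening: 13.8
finger_force: 50.0
```

```bash
python3 st.py
```

```text
[541.65 166.82  61.24] ang -116.3 F [-0.08  0.54 -1.99] M [0.046 0.065 0.022] [0.011 0.013 0.024] t 25.775 13.887447047032103
```

Not yet touching; a little lower.

>>> play_rows:
  dp:
    - [0,0,0.4]
    - [0,0,0.8]
    - [0,0,0.8]
    - [0,0,0.8]
  roll: [0,0,0,0]

```text
t: 26.28
eef_pos: [541.7, 166.8, 61.0]
eef_rot: [-0.528, 0.849, -0.0, 0.0]
force: [-1.1, -0.8, 6.5]
opening: 13.8
finger_force: 50.0
```

```bash
python3 st.py
```

```text
[541.66 166.82  60.98] ang -116.28 F [-2.37 -0.62  5.55] M [-0.041  1.099 -0.037] [0.012 0.019 0.051] t 26.475 13.652946369516782
```

>>> play_rows:
  dp:
    - [0,0,-0.3]
    - [0,0,-0.3]
    - [0,0,-0.3]
    - [0,0,-0.3]
    - [0,0,-0.3]
    - [0,0,-0.3]
    - [0,0,-0.3]
    - [0,0,-0.3]
  roll: [0,0,0,0,0,0,0,0]
  jaw: 1

```text
t: 27.48
eef_pos: [541.6, 166.8, 60.6]
eef_rot: [-0.528, 0.849, -0.0, -0.0]
force: [-0.1, 0.8, 0.3]
opening: 85.4
finger_force: 0.0
```

>>> play_rows:
  dp:
    - [0,0,-10]
    - [0,0,-40]
    - [0,0,-80]
    - [0,0,-110]
    - [0,0,-110]
    - [0,0,-110]
  roll: [0,0,0,0,0,0]

```text
t: 28.22
eef_pos: [541.3, 166.6, 170.7]
eef_rot: [-0.528, 0.849, 0.0, 0.0]
force: [0.4, 0.0, -0.6]
opening: 87.5
finger_force: 0.0
```

```bash
python3 - <<'E'
from sp import *
d,w=look("e1");q=w[(abs(w[...,2]-14.5)<2.5)];q=q[np.hypot(q[:,0]-542,q[:,1]-167)<60]
print("rest",cv2.minAreaRect(q[:,:2].astype(np.float32)))
a=cv2.resize(d["color"][60:440,120:560],(390,337));s=snap("side");b=cv2.resize(s["color"][145:260,290:480],(390,236),interpolation=cv2.INTER_CUBIC)
save("e1.png",np.hstack([a,cv2.copyMakeBorder(b,0,101,0,0,0)]))
E
```

```text
z top 80.97179471035314
handle ((542.5108032226562, 166.0744171142578), (44.50981140136719, 13.559481620788574), 64.10811614990234)
eef [541.07 166.51 170.1 ] Xang -116.31 t 28.275 F [-0.16 -0.01 -0.81] M [0.044 0.074 0.036]
rest ((542.841064453125, 166.6986541748047), (96.14035034179688, 50.09758377075195), 63.702392578125)
```

View pics/e1.png

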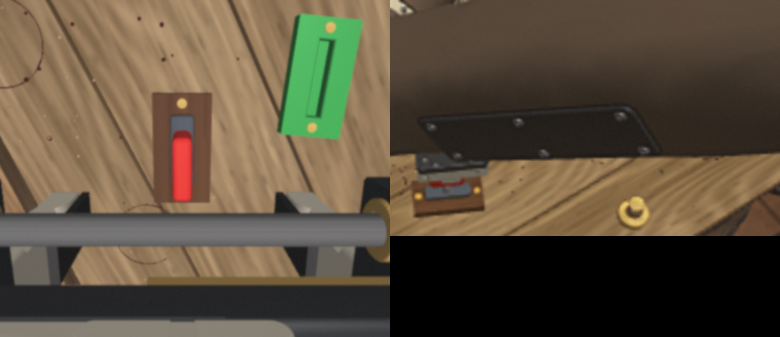

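```bash
python3 -c "
from rig import manip
print(manip.hand_in())"
```

```text
the job is handed in; nothing more can be done
None
```

The ring was turned clockwise by about 0.85 rad until the torque jumped from about 0.2 to 0.55 N m at its stop (below the 0.7 N m where the glass slips), the spanner is back upright in the small brown rest, and the job is handed in.

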